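Index the turntable and send the finished work case into the drop box

TASK

Turn the inspection turntable by pushing the spokes of its star wheel round until the open end of its channel, with the blue work case still in it, faces the drop box straight on, and let it come to rest; do not touch the case before then. Then push the case out of the channel and in through the orange sprung flap, letting the case itself open the flap, so that it slides down into the box and the flap closes behind it. Leave the other bench things where they are.

Things in the scene. Friction and masses are not known exactly. Their poses are not given: they have to be found in the camera images.
- wheel: Turntable, turns freely either way (over half a turn) about a vertical axis through its origin, which lies on the axis at bench height. Stiff: 0.3 N m of friction, about 2.5 N at a spoke; stays where left. Its z is up, its x points along the deck's channel to the open end. Aluminium deck disc 160 mm across, top 120 mm above the bench, on a blue pedestal 150 mm across.
- spoke_ball (a point): Centre of the black ball (26 mm across) at the end of one of the six steel spokes under the deck. The spokes are level, round, 14 mm thick, centre line 85 mm above the bench, reach 150 mm from the axis, and point 30, 90, 150, 210, 270, 330 degrees from the wheel's x; this is the 30 degree one.
- mouth (a point): Point on the deck's top edge at the channel's open end: 80 mm from the axis along the wheel's x, 120 mm above the bench. The channel runs along x through the axis between two white rails 12 mm high, 5 mm thick, 49 mm apart inside, from x = -57 to +60 mm.
- cross_bar (a point): Middle of the top of the red cross-bar that closes the channel's rear: 54.5 mm behind the axis, 5 mm thick, 12 mm high above the deck.
- case: Blue hard case of slick plastic, black seam, brass latches: 100 mm long (its x), 44 wide (y), 46 high (z), 0.15 to 0.31 kg. Origin at the centre of its underside. It starts in the channel, lengthwise, centred on the wheel's axis, its rear end 2 mm from the red cross-bar; it stands 34 mm higher than rails and cross-bar, so it can be pushed from behind above the cross-bar.
- drop_box: Fixed grey box with clear sides and top, 216 mm long (x), 150 wide (y), 189 high. Origin at bench height below the middle of its front face (x = 0); x points into the box, the way the case goes in; z up. The wheel's axis lies at x = -170 mm, y = 0. Behind the sill a ramp falls at 33 degrees to the floor: a case pushed in until its rear is nearly level with the front face slides down it.
- opening (a point): Middle of the opening's lower edge in the box's front face, 119 mm above the bench. Opening 64 mm wide, 62 high; yellow header above it 8 mm high and thick. An aluminium sill at this level, 90 mm wide, reaches from 87 mm in front (over the spokes, up to the deck) to 8 mm behind the face; its side guides, 22 mm high, narrow from about 82 to 62 mm apart.
- flap: Orange sprung flap 70 mm wide, 56 high, hung 12 mm behind the box's front face. Origin in the middle of its top edge, 181 mm above the bench. Closed, it hangs upright (its z vertical); it swings up into the box by up to 1.5 rad; a light spring shuts it (under 0.1 N at its lower edge at first, 0.4 N fully up).
- spray_bottle: White bottle with black cap, 54 mm across, 150 mm high, beside the drop box; leave alone. Origin at its underside.
- glass_jar: Green glass jar, 72 mm across, 85 mm high, beside the drop box; leave alone. Origin at its underside.
- engraving_block: Round wooden engraving block, 100 mm across, 40 mm high, on the robot's side of the drop box, near the spokes; leave alone. Origin at its underside.
- pliers: Red-handled pliers lying flat, 165 mm long, 16 mm high, on the robot's side of the turntable, to the right; leave alone.
- brush: Bench brush lying flat, right of the turntable; leave alone.
- hammer: Hammer lying flat on the left of the bench; leave alone.
- pot: White ceramic bowl, 90 mm across, 50 mm high, right of the turntable; leave alone. Origin at its underside.

How it is judged:
By the outcome, as a careful person would: the job done as asked, in the order asked, and still so for the second after the job is handed in, with the robot touching nothing.
It also fails if it takes over 70 s, if anything falls off the work surface, if the arm or the gripper's body presses on something with over 40 N, if the wrist force passes 120 N, or if a joint passes its speed limit or range.

ROBOT

A 6-joint arm with a two-finger parallel gripper is mounted at the origin on the work surface. World frame = base frame: x ahead of the robot, y to its left, z up, the work surface at z = 0. Lengths are in m, angles in rad, forces in N, time in s.
With the tool pointing down it reaches from about 0.35 to 0.775 m from the base axis. Payload 7.3 kg.
Tool frame: the origin (TCP) lies at the very end of the fingers, on their centre line; the grasp point (between the pads) lies 19 mm behind it (robot.tcp_to_grasp is the z of the grasp point in the tool frame, in m); z points along the fingers, y is the line along which they close (so a half turn about z gives the same grasp; the last joint's range is limited). The gripper opens to 92 mm and grips with 3 to 60 N. Pads are 19 mm wide; open, the fingers measure 130 mm over their backs; the gripper's body (75 mm by 190 mm) begins 47 mm behind the grasp point.
Start: joints at [-1.422, 0.342, 1.524, -0, 1.275, -0.146], TCP at [0.153, -0.502, 0.227] pointing down, gripper open.
Joint ranges: [-2.53, 2.53], [-0.77, 2.02], [0.04, 2.7], [-1, 4.14], [0.28, 2.66], [-3.11, 3.11]. Speed limits (rad/s): [2.57, 2.57, 3.14, 3.14, 3.14, 3.14].

INTERFACE

Orientations are given as [roll, pitch, yaw] about the fixed x, y, z axes, in that order (R = Rz(yaw) Ry(pitch) Rx(roll)).
In Python, from cell import monitor, read_camera, get_calibration, job, robot gives the robot as it stands. The module is installed in compiled form; this text tells all that it offers.
- The arm moves only by the tool send_rows, never from a script. Its argument "targets" is a list of rows, each an object with "translation": the shift along the tool's x, y, z in cm, a list of three; "spin": the turn about the tool's z in degrees; "jaw": the opening, from 0 (shut) to 1 (fully open). A call has exactly 5 rows; each row is the pose to reach, as a shift and turn from the pose commanded when the call began, along the tool's axes at that moment; what a row does not reach only later rows make up. A row lasts 1/10 s, in which the tool goes at most 50 mm and 8.59 degrees, less where a joint would pass 70% of its speed; a pose out of reach is approached as far as the arm can. A call with a gripper value outside its range is refused whole. The fingers move at their own pace and stop on an object; "force" is the grip in N (left out, the last holds). Time passes only in rows, so rows that repeat a pose let the fingers close, or fill a call up. It gives the time, the measured TCP pose, the force, the opening and the grip force at its end, in the units of the state.
- monitor.observe(): the state, without advancing time (a new reading comes with each control period).
- read_camera(name): name is "scene" or "top" or "wrist"; returns (picture, depth): 384x512x3 uint8, red, green, blue; 384x512 float32, m along the optical axis (not along the pixel's ray), 0 where there is no reading.
- get_calibration(name): a dict with "intrinsics" (3x3 intrinsics, pixels), "origin" and "orientation" of the camera in the world; the wrist camera has in their place "hand_eye" (4x4, takes a point from camera to tool coordinates, whose origin is the TCP and whose axes are the flange's). Camera axes: x right, y up, looking along -z (the intrinsics and any distortion apply to the point x, -y, -z); pixel columns grow to the right and rows downward; lengths in m; the calibration is good to about 2 mm. The wrist camera is an equidistant fisheye: a pixel r from the principal point sees the ray r / f radians off the axis. A picture is of the moment at which its call begins: read the wrist's pose just before it. get_calibration takes no time and is no camera call.
- job.hand_in(): hands the job in; it is judged then, once.
The state is a dict: "time": time; "qpos": joint angles; "qvel": joint speeds; "joint_efforts": joint torques, N m; "tool_pos": TCP position; "tool_rot": TCP orientation; "contact_force": force on the tool from outside, world axes, zero at the start; "torque": the same for the moment, N m; "opening": finger opening in m; "grip_force": force on a finger pad.
Only numpy, scipy, OpenCV 4.12 (cv2) and the standard library are available. Lean on these libraries where they do the work, as an engineer would, in place of code of your own. Each camera call takes 0.05 s, during which the arm holds its last target. There are 200 camera calls.

## Working session

There is one attempt and no reset: what is moved stays moved. The work goes in short steps, Python scripts to look and compute and a tool call to move; the robot and the scene stay as the last step left them, time stands still between calls to the robot, and variables do not carry over. Pictures are saved under pics/ and viewed, at most 10 in all, crops included, and the job is handed in when it is done.

Besides the shell and the picture viewer there is one more tool, called after ">>>" by a JSON object that holds its "name" and its "arguments". send_rows: Moves the arm, as the interface text tells. Its arguments: {"type":"object","properties":{"targets":{"type":"array"},"force":{"type":"number"}},"required":["targets"]}

```bash
mkdir -p pics; python3 - <<'E'
from cell import *
import cv2,numpy as np
for n in("scene","top"):
    p,d=read_camera(n); cv2.imwrite(f"pics/{n}0.png",p[:,:,::-1]); np.save(f"{n}0.npy",d); c=get_calibration(n); print(n,c)
print(monitor.observe())
E
```

```text
scene {'intrinsics': array([[363.8789447 ,   0.        , 250.67488111],
       [  0.        , 363.8789447 , 197.37104674],
       [  0.        ,   0.        ,   1.        ]]), 'origin': array([1.08481771, 0.37501934, 1.02565141]), 'orientation': array([0.6512411 , 0.00378836, 2.15574833])}
top {'intrinsics': array([[413.28486723,   0.        , 249.92771461],
       [  0.        , 413.28486723, 184.18593219],
       [  0.        ,   0.        ,   1.        ]]), 'origin': array([ 1.95945290e-01, -2.93554187e-04,  1.62839046e+00]), 'orientation': array([ 0.20595094, -0.00803755, -1.50201639])}
{'time': 0.1, 'qpos': array([-1.42199266e+00,  3.42667369e-01,  1.52489881e+00, -2.48864031e-06,
        1.27542550e+00, -1.46009128e-01]), 'qvel': array([-0.00112021, -0.00101994, -0.00387315,  0.00020832, -0.00118472,
       -0.00093322]), 'joint_efforts': array([ 1.81627984e-03, -4.32004738e+01, -2.44694138e+01,  7.19330111e-02,
        5.26359421e-02, -4.56839030e-05]), 'tool_pos': array([ 0.15250628, -0.50198407,  0.22611495]), 'tool_rot': array([-3.14020816e+00, -2.01191448e-04,  2.94813378e-01]), 'contact_force': array([ 0.23660654, -1.33855256,  0.60810813]), 'torque': array([-0.04118613,  0.04518223,  0.05417136]), 'grip_force': 0.0, 'opening': 0.09169974729093965}
```

View pics/scene0.png

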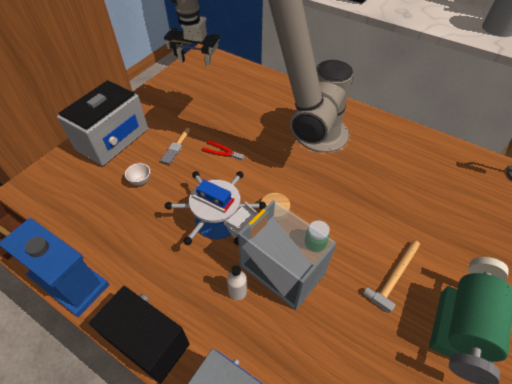

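View pics/top0.png

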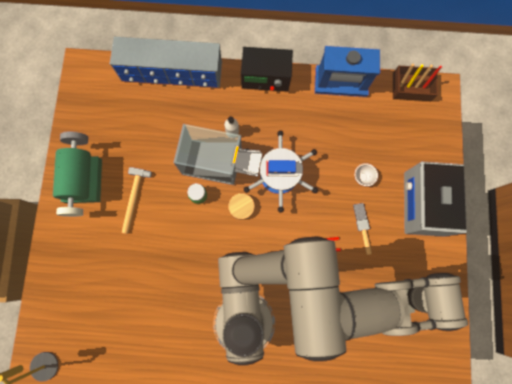

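The scene view shows the wheel at about (215,200), the box at (285,255) and the bottle at (237,285). The top view shows the wheel at (281,170), the header at (236,157), the jar at (197,193) and the block at (241,206). I'll zoom in on these and measure.

```bash
cat > h.py <<'E'
import numpy as np,cv2
from scipy.spatial.transform import Rotation as R
from cell import *
def fixed(n):
    c=get_calibration(n); return c["intrinsics"],np.array(c["origin"]),R.from_euler("xyz",c["orientation"]).as_matrix()
def proj(n,P):
    K,o,M=fixed(n); q=(np.atleast_2d(P)-o)@M; return np.c_[K[0,0]*q[:,0]/-q[:,2]+K[0,2],K[1,1]*-q[:,1]/-q[:,2]+K[1,2]]
def atz(n,uv,z):
    K,o,M=fixed(n); uv=np.atleast_2d(uv); r=np.c_[(uv[:,0]-K[0,2])/K[0,0],-(uv[:,1]-K[1,2])/K[1,1],-np.ones(len(uv))]@M.T
    return o+r*((z-o[2])/r[:,2])[:,None]
def cloud(n,d):
    v,u=np.indices(d.shape); K,o,M=fixed(n)
    return np.stack([(u-K[0,2])/K[0,0]*d,-(v-K[1,2])/K[1,1]*d,-d],-1)@M.T+o
E
python3 - <<'E'
from h import *
t=cv2.imread("pics/top0.png")[110:230,165:325]; s=cv2.imread("pics/scene0.png")[160:310,150:350]
a=cv2.resize(t,(800,600),interpolation=cv2.INTER_CUBIC); cv2.imwrite("pics/top0c.png",a)
cv2.imwrite("pics/scene0c.png",cv2.resize(s,(800,600),interpolation=cv2.INTER_CUBIC))
E
```

```text
(no output)
```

View pics/top0c.png

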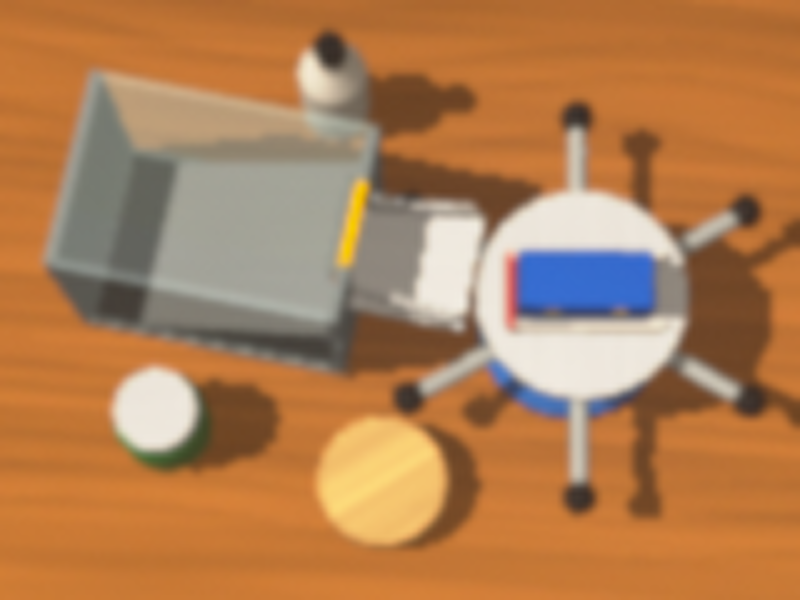

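View pics/scene0c.png

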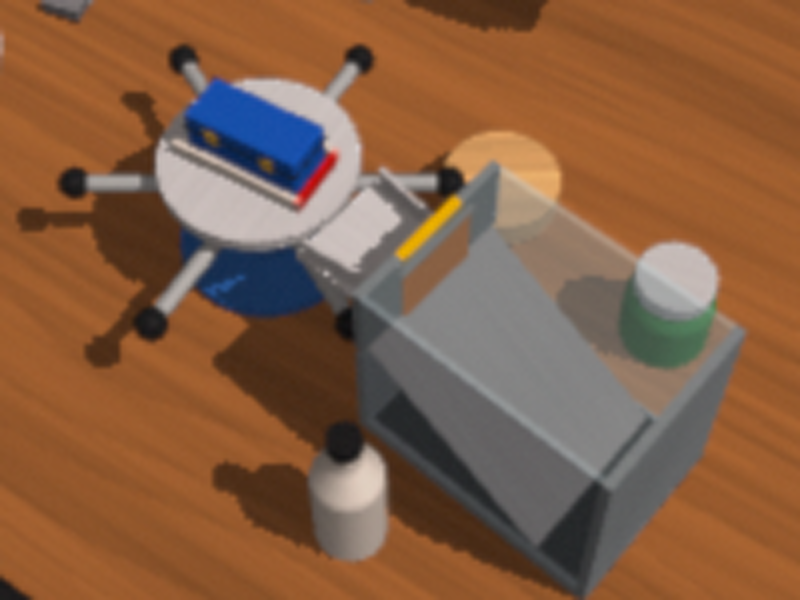

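The red bar is on the box side, so the open end faces away and a turn of about half a circle is needed. In the top crop the balls are at (577,117), (745,211), (750,398), (578,496) and (408,397). The sixth is under the sill.

```bash
python3 - <<'E'
from h import *
from scipy.optimize import least_squares
f=lambda l:np.array(l)/5+[165,110]-.4
b=atz("top",f([(577,117),(745,211),(750,398),(578,496),(408,397)]),.085)
g=lambda l:np.array(l)/4+[150,160]-.4
b2=atz("scene",g([(350,323),(152,323),(73,182),(183,60),(358,58),(450,182)]),.085)
print(b.round(3),'\n',b2.round(3))
# top order: first ball = +x far?
ang=lambda c,p:np.degrees(np.arctan2(p[:,1]-c[1],p[:,0]-c[0]))
for B in(b,b2):
    r=least_squares(lambda q:np.hypot(B[:,0]-q[0],B[:,1]-q[1])-.15+0*q[0],[.45,-.05]); c=r.x; print(c,r.fun.round(4),ang(c,B).round(1), (ang(c,B)%60).round(1))
print('bar',atz("top",f([(512,254),(512,328)]),.132), 'case top',atz("top",f([(518,252),(655,252),(655,311),(518,311)]),.166))
d=np.load("top0.npy"); P=cloud("top",d)
print('header px',atz("top",f([(363,180),(345,267)]),.189)[:,:2])
print('box top corners',atz("top",f([(95,70),(378,125),(347,370),(47,262)]),.189)[:,:2])
print('sc box top',atz("scene",g([(493,163),(742,330),(605,483),(358,292)]),.189)[:,:2])
print('sc header',atz("scene",g([(460,200),(400,257)]),.189)[:,:2])
print('deck top c',atz("top",f([(582,295)]),.12),'block',atz("top",f([(381,481)]),.04),'jar',atz("top",f([(155,409)]),.085),'bot',atz("top",f([(329,48)]),.15))
E
```

```text
[[ 0.731 -0.094  0.085]
 [ 0.664 -0.228  0.085]
 [ 0.516 -0.238  0.085]
 [ 0.432 -0.111  0.085]
 [ 0.499  0.022  0.085]] 
 [[ 0.646  0.031  0.085]
 [ 0.727 -0.092  0.085]
 [ 0.661 -0.228  0.085]
 [ 0.511 -0.236  0.085]
 [ 0.427 -0.112  0.085]
 [ 0.495  0.024  0.085]]
[ 0.58165697 -0.10278131] [-0.0002  0.0002 -0.0001 -0.0001  0.0001] [   3.4  -56.7 -115.8 -176.9  123.5] [3.4 3.3 4.2 3.1 3.5]
[ 0.5775078  -0.10198879] [-0.0002 -0.0002  0.0012 -0.0009  0.0004  0.0006] [  62.9    3.8  -56.6 -116.3 -176.2  123.3] [2.9 3.8 3.4 3.7 3.8 3.3]
bar [[ 0.60395392 -0.04833718  0.132     ]
 [ 0.54716872 -0.05176717  0.132     ]] case top [[ 0.59650653 -0.05153814  0.166     ]
 [ 0.60362515 -0.15169409  0.166     ]
 [ 0.55922353 -0.15374531  0.166     ]
 [ 0.55217199 -0.05418963  0.166     ]]
header px [[0.63616786 0.06472245]
 [0.570247   0.07274124]]
box top corners [[0.70596799 0.26695537]
 [0.67864919 0.0569428 ]
 [0.49488147 0.06551048]
 [0.55878224 0.2865675 ]]
sc box top [[0.52887173 0.07942504]
 [0.55617331 0.2885091 ]
 [0.70113631 0.26525496]
 [0.67149271 0.0601023 ]]
sc header [[0.56947086 0.07699036]
 [0.63256625 0.06817418]]
deck top c [[ 0.57912946 -0.10318125  0.12      ]] block [[0.4398456  0.03924191 0.04      ]] jar [[0.47603759 0.2133583  0.085     ]] bot [[0.74987064 0.09989046 0.15      ]]
```

```bash
cat >> h.py <<'E'
C=np.array([.5795,-.1024]); PSI=82.4
def rows(W):
    s=monitor.observe(); M=R.from_euler("xyz",s["tool_rot"]).as_matrix(); y0=np.degrees(s["tool_rot"][2])
    print("t",round(s["time"],2),"pos",s["tool_pos"].round(4),"yaw",round(y0,1),"F",s["contact_force"].round(1))
    for w in W: print(((np.array(w[:3])-s["tool_pos"])@M*100).round(2), round((y0-w[3]+180)%360-180,1))
def polar(a,r,z):
    return (*(C+r*np.array([np.cos(np.radians(a)),np.sin(np.radians(a))])),z,a-180)
E
python3 -c "
from h import *
rows([polar(167,.125,.2)])"
```

```text
t 0.1 pos [ 0.1525 -0.502   0.2261] yaw 16.9 F [ 0.2 -1.3  0.6]
[ 41.63 -32.05   2.66] 29.9
```

>>> {"name": "send_rows", "arguments": {"targets": [{"translation": [41.6, -32.0, 2.6], "spin": 30, "jaw": 0}, {"translation": [41.6, -32.0, 2.6], "spin": 30, "jaw": 0}, {"translation": [41.6, -32.0, 2.6], "spin": 30, "jaw": 0}, {"translation": [41.6, -32.0, 2.6], "spin": 30, "jaw": 0}, {"translation": [41.6, -32.0, 2.6], "spin": 30, "jaw": 0}]}}

```text
time: 0.6
tool_pos: [0.2946, -0.3031, 0.2145]
tool_rot: [-3.141, 0.0, -0.232]
contact_force: [1.2, -0.3, -0.1]
opening: 0.0564
grip_force: 0.0
```

```bash
python3 -c "
from h import *
rows([polar(167,.125,.2)])"
```

```text
t 0.6 pos [ 0.2946 -0.3031  0.2145] yaw -13.3 F [ 1.2 -0.3 -0.1]
[ 10.6  -26.02   1.45] -0.3
```

>>> {"name": "send_rows", "arguments": {"targets": [{"translation": [10.6, -26, 1.4], "spin": 0, "jaw": 0}, {"translation": [10.6, -26, 1.4], "spin": 0, "jaw": 0}, {"translation": [10.6, -26, 1.4], "spin": 0, "jaw": 0}, {"translation": [10.6, -26, 1.4], "spin": 0, "jaw": 0}, {"translation": [10.6, -26, 1.4], "spin": 0, "jaw": 0}]}}

```text
time: 1.1
tool_pos: [0.4389, -0.099, 0.2021]
tool_rot: [3.141, 0.0, -0.229]
contact_force: [0.9, -0.4, -0.0]
opening: 0.0163
grip_force: 0.0
```

```bash
python3 -c "
from h import *
rows([polar(167,.125,.2),polar(167,.125,.078)])"
```

```text
t 1.1 pos [ 0.4389 -0.099   0.2021] yaw -13.1 F [ 0.9 -0.4 -0. ]
[ 1.27 -2.83  0.21] -0.1
[ 1.27 -2.84 12.41] -0.1
```

>>> {"name": "send_rows", "arguments": {"targets": [{"translation": [1.2, -2.8, 0.2], "spin": 0, "jaw": 0}, {"translation": [1.2, -2.8, 0.2], "spin": 0, "jaw": 0}, {"translation": [1.2, -2.8, 5], "spin": 0, "jaw": 0}, {"translation": [1.2, -2.8, 9], "spin": 0, "jaw": 0}, {"translation": [1.2, -2.8, 12.3], "spin": 0, "jaw": 0}]}}

```text
time: 1.6
tool_pos: [0.4551, -0.0767, 0.0774]
tool_rot: [3.141, 0.002, -0.229]
contact_force: [1.1, -0.5, 0.7]
opening: 0.0003
grip_force: 0.0
```

```bash
python3 -c "
from h import *
rows([polar(a,.125,.078) for a in np.arange(167,195,5)])"
```

```text
t 1.6 pos [ 0.4551 -0.0767  0.0774] yaw -13.1 F [ 1.1 -0.5  0.7]
[ 0.2  -0.29 -0.06] -0.1
[ 0.25  0.8  -0.06] -5.1
[ 0.39  1.88 -0.06] -10.1
[ 0.63  2.94 -0.06] -15.1
[ 0.96  3.98 -0.06] -20.1
[ 1.38  4.99 -0.06] -25.1
```

>>> {"name": "send_rows", "arguments": {"targets": [{"translation": [0.2, 0.8, -0.1], "spin": -5, "jaw": 0}, {"translation": [0.4, 1.9, -0.1], "spin": -10, "jaw": 0}, {"translation": [0.6, 2.9, -0.1], "spin": -15, "jaw": 0}, {"translation": [1.0, 4.0, -0.1], "spin": -20, "jaw": 0}, {"translation": [1.4, 5.0, -0.1], "spin": -25, "jaw": 0}]}}

```text
time: 2.1
tool_pos: [0.4575, -0.1287, 0.0799]
tool_rot: [-3.14, 0.002, 0.21]
contact_force: [0.2, 3.6, 0.5]
opening: 0.0007
grip_force: 1.3
```

```bash
python3 -c "
from h import *
rows([polar(a,.125,.078) for a in np.arange(192,230,5)])"
```

```text
t 2.1 pos [ 0.4575 -0.1287  0.0799] yaw 12.1 F [0.2 3.6 0.5]
[-0.01 -0.04  0.19] 0.1
[0.03 1.05 0.19] -4.9
[0.17 2.13 0.19] -9.9
[0.41 3.2  0.19] -14.9
[0.74 4.24 0.18] -19.9
[1.15 5.24 0.18] -24.9
[1.65 6.21 0.18] -29.9
[2.24 7.13 0.18] -34.9
```

>>> {"name": "send_rows", "arguments": {"targets": [{"translation": [0.0, 1.1, 0.1], "spin": -5, "jaw": 0}, {"translation": [0.2, 2.1, 0.1], "spin": -10, "jaw": 0}, {"translation": [0.4, 3.2, 0.1], "spin": -15, "jaw": 0}, {"translation": [0.7, 4.2, 0.1], "spin": -20, "jaw": 0}, {"translation": [1.1, 5.2, 0.1], "spin": -25, "jaw": 0}]}}

```text
time: 2.6
tool_pos: [0.4797, -0.1773, 0.0795]
tool_rot: [-3.141, -0.001, 0.647]
contact_force: [0.9, 4.5, 3.6]
opening: 0.0005
grip_force: 2.1
```

```bash
python3 -c "
from h import *
rows([polar(a,.125,.079) for a in np.arange(217,243,5)])"
```

```text
t 2.6 pos [ 0.4797 -0.1773  0.0795] yaw 37.0 F [0.9 4.5 3.6]
[-0.03  0.03  0.05] 0.0
[0.02 1.11 0.05] -5.0
[0.16 2.2  0.05] -10.0
[0.39 3.26 0.05] -15.0
[0.72 4.3  0.05] -20.0
[1.14 5.31 0.05] -25.0
```

>>> {"name": "send_rows", "arguments": {"targets": [{"translation": [0.0, 1.1, 0.0], "spin": -5, "jaw": 0}, {"translation": [0.2, 2.2, 0.0], "spin": -10, "jaw": 0}, {"translation": [0.4, 3.2, 0.0], "spin": -15, "jaw": 0}, {"translation": [0.7, 4.3, 0.0], "spin": -20, "jaw": 0}, {"translation": [1.1, 5.3, 0.0], "spin": -25, "jaw": 0}]}}

```text
time: 3.1
tool_pos: [0.5199, -0.2129, 0.0792]
tool_rot: [-3.139, -0.001, 1.083]
contact_force: [-1.6, 3.9, 2.7]
opening: 0.0004
grip_force: 2.1
```

```bash
python3 -c "
from h import *
rows([polar(a,.125,.079) for a in np.arange(242,268,5)])"
```

```text
t 3.1 pos [ 0.5199 -0.2129  0.0792] yaw 62.1 F [-1.6  3.9  2.7]
[0.05 0.08 0.02] 0.1
[0.1  1.17 0.02] -4.9
[0.24 2.25 0.02] -9.9
[0.48 3.32 0.02] -14.9
[0.8  4.36 0.01] -19.9
[1.22 5.36 0.01] -24.9
```

>>> {"name": "send_rows", "arguments": {"targets": [{"translation": [0.1, 1.2, 0.0], "spin": -5, "jaw": 0}, {"translation": [0.2, 2.2, 0.0], "spin": -10, "jaw": 0}, {"translation": [0.5, 3.3, 0.0], "spin": -15, "jaw": 0}, {"translation": [0.8, 4.2, 0.0], "spin": -20, "jaw": 0}, {"translation": [1.0, 4.8, 0.0], "spin": -23, "jaw": 0}]}}

```text
time: 3.6
tool_pos: [0.5669, -0.2268, 0.0791]
tool_rot: [-3.139, -0.001, 1.484]
contact_force: [-2.4, 2.8, 4.6]
opening: 0.0004
grip_force: 2.3
```

```bash
python3 -c "
from h import *
rows([polar(261,.13,.079),polar(261,.13,.185),polar(201,.17,.185),polar(199,.125,.185)])"
```

```text
t 3.6 pos [ 0.5669 -0.2268  0.0791] yaw 85.0 F [-2.4  2.8  4.6]
[-0.46 -0.74  0.01] 4.0
[ -0.45  -0.76 -10.59] 4.0
[  5.08 -15.13 -10.55] 64.0
[  7.44 -11.27 -10.56] 66.0
```

>>> {"name": "send_rows", "arguments": {"targets": [{"translation": [-0.5, -0.9, 0], "spin": 0, "jaw": 0}, {"translation": [-0.5, -0.9, -4], "spin": 2, "jaw": 0}, {"translation": [-0.5, -0.9, -8], "spin": 4, "jaw": 0}, {"translation": [2, -4, -10.6], "spin": 12, "jaw": 0}, {"translation": [4, -8, -10.6], "spin": 20, "jaw": 0}]}}

```text
time: 4.1
tool_pos: [0.4922, -0.1809, 0.1885]
tool_rot: [3.134, 0.001, 1.124]
contact_force: [-0.5, -0.0, 0.4]
opening: 0.0004
grip_force: 0.0
```

```bash
python3 - <<'E'
from h import *
rows([polar(199,.125,.185)])
p,d=read_camera("top"); cv2.imwrite("pics/top1c.png",cv2.resize(p[110:230,165:325,::-1],(800,600),interpolation=cv2.INTER_CUBIC))
E
```

```text
t 4.1 pos [ 0.4922 -0.1809  0.1885] yaw 64.4 F [-0.5 -0.   0.4]
[ 2.08 -4.42  0.31] 45.4
```

View pics/top1c.png

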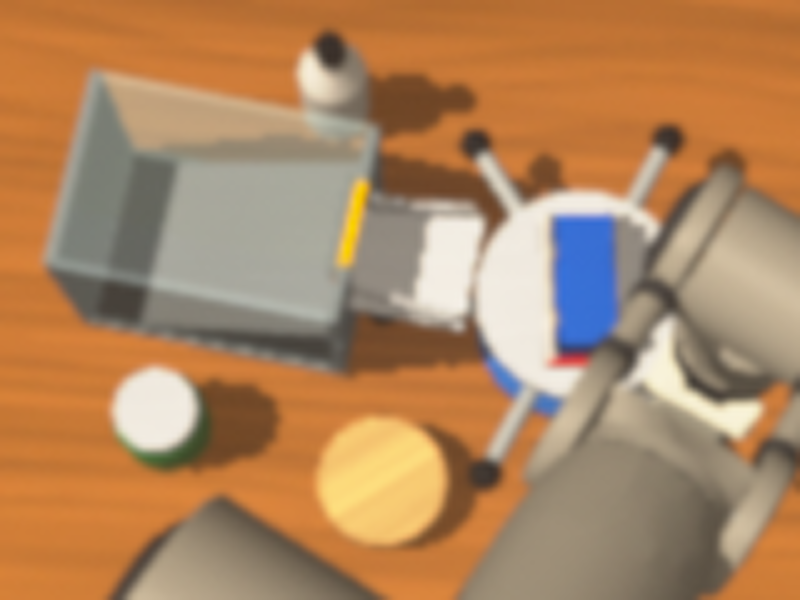

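The balls are now at (475,143), (667,138) and (485,474). The case is still between the rails, with the red bar at (575,358).

```bash
python3 - <<'E'
from h import *
b=atz("top",np.array([(475,143),(667,138),(485,474)])/5+[164.6,109.6],.085)
print(np.degrees(np.arctan2(*(b[:,:2]-[.581,-.1027]).T[::-1]))%360)
rows([polar(194,.125,.185),polar(194,.125,.079)])
E
```

```text
[ 35.25342604 335.64289971 155.39533291]
t 4.15 pos [ 0.4823 -0.1747  0.1845] yaw 64.1 F [-4.   4.9 -1.7]
[ 2.73 -4.   -0.02] 50.1
[ 2.73 -3.91 10.58] 50.1
```

>>> {"name": "send_rows", "arguments": {"targets": [{"translation": [2.3, -4.0, 0], "spin": 8, "jaw": 0}, {"translation": [2.3, -4.0, 0], "spin": 16, "jaw": 0}, {"translation": [2.3, -4.0, 0], "spin": 24, "jaw": 0}, {"translation": [2.3, -4.0, 0], "spin": 32, "jaw": 0}, {"translation": [2.3, -4.0, 0], "spin": 40, "jaw": 0}]}}

```text
time: 4.65
tool_pos: [0.4638, -0.1423, 0.1849]
tool_rot: [-3.141, 0.001, 0.427]
contact_force: [-0.3, -0.0, -0.5]
opening: 0.0007
grip_force: 0.0
```

```bash
python3 - <<'E'
from h import *
rows([polar(197,.125,.185),polar(197,.125,.079)])
E
```

```text
t 4.65 pos [ 0.4638 -0.1423  0.1849] yaw 24.5 F [-0.3 -0.  -0.5]
[-0.21 -0.47 -0.01] 7.5
[-0.2  -0.47 10.59] 7.5
```

>>> {"name": "send_rows", "arguments": {"targets": [{"translation": [-0.2, -0.5, 0], "spin": 7.5, "jaw": 0}, {"translation": [-0.2, -0.5, 3], "spin": 7.5, "jaw": 0}, {"translation": [-0.2, -0.5, 6.5], "spin": 7.5, "jaw": 0}, {"translation": [-0.2, -0.5, 9.5], "spin": 7.5, "jaw": 0}, {"translation": [-0.2, -0.5, 10.6], "spin": 7.5, "jaw": 0}]}}

```text
time: 5.15
tool_pos: [0.4585, -0.1379, 0.0766]
tool_rot: [-3.138, 0.004, 0.302]
contact_force: [-0.4, 0.7, 0.3]
opening: 0.0005
grip_force: 0.0
```

```bash
python3 - <<'E'
from h import *
rows([polar(a,.125,.079) for a in (203,209,214,219,224)])
E
```

```text
t 5.15 pos [ 0.4585 -0.1379  0.0766] yaw 17.3 F [-0.4  0.7  0.3]
[ 0.17  1.45 -0.25] -5.7
[ 0.37  2.74 -0.25] -11.7
[ 0.64  3.8  -0.26] -16.7
[ 1.    4.83 -0.26] -21.7
[ 1.44  5.83 -0.27] -26.7
```

>>> {"name": "send_rows", "arguments": {"targets": [{"translation": [0.1, 1.4, -0.1], "spin": -6, "jaw": 0}, {"translation": [0.3, 2.7, -0.1], "spin": -12, "jaw": 0}, {"translation": [0.6, 3.8, -0.1], "spin": -17, "jaw": 0}, {"translation": [1.0, 4.8, -0.1], "spin": -22, "jaw": 0}, {"translation": [1.4, 5.8, -0.1], "spin": -27, "jaw": 0}]}}

```text
time: 5.65
tool_pos: [0.4911, -0.1895, 0.0807]
tool_rot: [-3.14, 0.0, 0.777]
contact_force: [-0.6, 3.8, 1.6]
opening: 0.0004
grip_force: 1.5
```

```bash
python3 - <<'E'
from h import *
rows([polar(a,.125,.079) for a in (224,229,234,239,244,249)])
E
```

```text
t 5.65 pos [ 0.4911 -0.1895  0.0807] yaw 44.5 F [-0.6  3.8  1.6]
[-0.09 -0.13  0.17] 0.5
[-0.05  0.96  0.17] -4.5
[0.08 2.04 0.17] -9.5
[0.3  3.11 0.16] -14.5
[0.62 4.15 0.16] -19.5
[1.03 5.17 0.16] -24.5
```

>>> {"name": "send_rows", "arguments": {"targets": [{"translation": [0.0, 1.0, 0.1], "spin": -4.5, "jaw": 0}, {"translation": [0.1, 2.0, 0.1], "spin": -9.5, "jaw": 0}, {"translation": [0.3, 3.1, 0.1], "spin": -14.5, "jaw": 0}, {"translation": [0.6, 4.2, 0.1], "spin": -19.5, "jaw": 0}, {"translation": [1.0, 5.2, 0.1], "spin": -24.5, "jaw": 0}]}}

```text
time: 6.15
tool_pos: [0.535, -0.2195, 0.0801]
tool_rot: [-3.141, -0.001, 1.205]
contact_force: [-2.2, 3.3, 3.1]
opening: 0.0001
grip_force: 2.1
```

```bash
python3 - <<'E'
from h import *
rows([polar(a,.125,.079) for a in (249,254,259,264,269,273)])
E
```

```text
t 6.15 pos [ 0.535  -0.2195  0.0801] yaw 69.0 F [-2.2  3.3  3.1]
[ 0.03 -0.04  0.11] 0.0
[0.08 1.05 0.11] -5.0
[0.22 2.13 0.11] -10.0
[0.45 3.2  0.11] -15.0
[0.78 4.24 0.11] -20.0
[1.11 5.05 0.11] -24.0
```

>>> {"name": "send_rows", "arguments": {"targets": [{"translation": [0.1, 1.0, 0.1], "spin": -5, "jaw": 0}, {"translation": [0.2, 2.1, 0.1], "spin": -10, "jaw": 0}, {"translation": [0.4, 3.2, 0.1], "spin": -15, "jaw": 0}, {"translation": [0.8, 4.2, 0.1], "spin": -20, "jaw": 0}, {"translation": [1.1, 5.0, 0.1], "spin": -24, "jaw": 0}]}}

```text
time: 6.65
tool_pos: [0.5859, -0.2276, 0.0796]
tool_rot: [-3.142, 0.0, 1.624]
contact_force: [-3.3, 2.7, 4.8]
opening: 0.0004
grip_force: 2.9
```

```bash
python3 - <<'E'
from h import *
rows([polar(a,.125,.079) for a in (273,275,277,279,280,276)])
E
```

```text
t 6.65 pos [ 0.5859 -0.2276  0.0796] yaw 93.0 F [-3.3  2.7  4.8]
[0.04 0.02 0.06] 0.0
[0.05 0.46 0.06] -2.0
[0.07 0.89 0.06] -4.0
[0.11 1.33 0.06] -6.0
[0.13 1.54 0.06] -7.0
[0.06 0.68 0.06] -3.0
```

Push gently to 279.5°, then look.

>>> {"name": "send_rows", "arguments": {"targets": [{"translation": [0.0, 0.4, 0], "spin": -2, "jaw": 0}, {"translation": [0.1, 0.8, 0], "spin": -4, "jaw": 0}, {"translation": [0.1, 1.1, 0], "spin": -5, "jaw": 0}, {"translation": [0.1, 1.3, 0], "spin": -6, "jaw": 0}, {"translation": [0.1, 1.4, 0], "spin": -6.5, "jaw": 0}]}}

```text
time: 7.15
tool_pos: [0.5999, -0.226, 0.0795]
tool_rot: [3.141, 0.001, 1.734]
contact_force: [-2.3, 0.7, 6.0]
opening: 0.0005
grip_force: 3.1
```

```bash
python3 - <<'E'
from h import *
rows([polar(a,.125,.079) for a in (279.5,280,281,282,283)])
for n,(v0,v1,u0,u1) in dict(top=(110,230,165,325),scene=(160,310,150,350)).items():
    p,d=read_camera(n); globals()[n]=cv2.resize(p[v0:v1,u0:u1,::-1],(800,600),interpolation=cv2.INTER_CUBIC)
cv2.imwrite("pics/t2.png",top);cv2.imwrite("pics/s2.png",scene)
E
```

```text
t 7.15 pos [ 0.5999 -0.226   0.0795] yaw 99.4 F [-2.3  0.7  6. ]
[0.02 0.03 0.05] -0.1
[0.02 0.14 0.05] -0.6
[0.03 0.36 0.05] -1.6
[0.04 0.57 0.05] -2.6
[0.05 0.79 0.05] -3.6
```

View pics/s2.png

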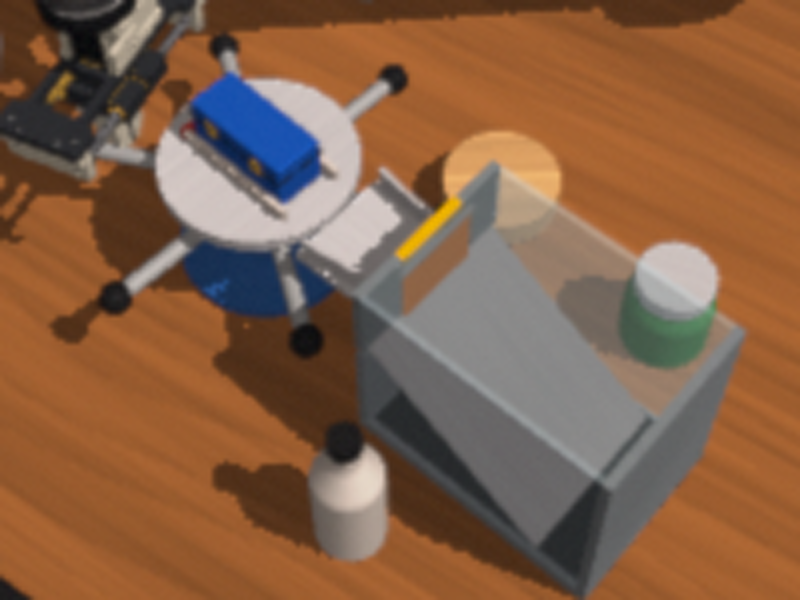

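The balls are at (306,341), (115,297), (225,45) and (394,79), and the channel is nearly in line with the sill.

```bash
python3 - <<'E'
from h import *
b=atz("scene",np.array([(306,341),(115,297),(225,45),(394,79)])/4+[149.6,159.6],.085)
print(np.degrees(np.arctan2(*(b[:,:2]-[.5775,-.102]).T[::-1]))%60)
# automatic: dark ball centroids, both pictures
for n,f,s,o,c in(("top","t2",5,(165,110),(.581,-.1027)),("scene","s2",4,(150,160),(.5775,-.102))):
    im=cv2.imread(f"pics/{f}.png"); m=(im.max(2)<70).astype(np.uint8); N,_,st,ce=cv2.connectedComponentsWithStats(m)
    for i in range(1,N):
        if 100<st[i,4]<1500:
            q=atz(n,(ce[i]+.5)/s+np.array(o)-.5,.085)[0,:2]-c
            if abs(np.hypot(*q)-.15)<.012: print(n,ce[i].round(),np.hypot(*q).round(4),np.degrees(np.arctan2(q[1],q[0])).round(2)%60)
E
```

```text
[49.35509581 49.28637961 48.9742965  49.00383648]
top [625. 122.] 0.152 48.980000000000004
top [437. 173.] 0.1503 49.99
scene [222.  44.] 0.1533 49.80000000000001
scene [395.  77.] 0.1519 49.31
scene [114. 298.] 0.1512 49.37
scene [306. 340.] 0.151 49.43
```

>>> {"name": "send_rows", "arguments": {"targets": [{"translation": [0.0, 0.3, 0], "spin": -1.3, "jaw": 0}, {"translation": [0.0, 0.5, 0], "spin": -2.2, "jaw": 0}, {"translation": [0.0, 0.65, 0], "spin": -3, "jaw": 0}, {"translation": [0.0, 0.68, 0], "spin": -3.1, "jaw": 0}, {"translation": [0.0, 0.68, 0], "spin": -3.1, "jaw": 0}]}}

```text
time: 7.75
tool_pos: [0.6065, -0.2246, 0.0795]
tool_rot: [3.141, 0.0, 1.788]
contact_force: [-2.9, 0.2, 6.3]
opening: 0.0004
grip_force: 2.9
```

```bash
cat >> h.py <<'E'
def balls():
    for n,s,(x,y,w,h),c in(("top",5,(165,110,160,120),(.581,-.1027)),("scene",4,(150,160,200,150),(.5775,-.102))):
        p,_=read_camera(n); im=cv2.resize(p[y:y+h,x:x+w],None,fx=s,fy=s,interpolation=cv2.INTER_CUBIC)
        N,_,st,ce=cv2.connectedComponentsWithStats((im.max(2)<70).astype(np.uint8))
        for i in range(1,N):
            if 100<st[i,4]<1500:
                q=atz(n,(ce[i]+.5)/s+np.array((x,y))-.5,.085)[0,:2]-c
                if abs(np.hypot(*q)-.15)<.012: print(n,ce[i].round(),np.hypot(*q).round(4),(np.degrees(np.arctan2(q[1],q[0]))%60).round(2))
        if n=="scene":
            K=cv2.resize(p[y:y+h,x:x+w,::-1],None,fx=s,fy=s,interpolation=cv2.INTER_CUBIC); cv2.imwrite("pics/last.png",K)
E
python3 - <<'E'
from h import *
balls()
rows([polar(279,.135,.079),polar(279,.135,.21)])
E
```

```text
top [615. 120.] 0.1518 51.98
top [431. 180.] 0.1503 52.77
scene [214.  45.] 0.1539 52.46
scene [388.  73.] 0.1517 52.29
scene [120. 304.] 0.1512 52.28
scene [316. 337.] 0.1506 52.41
t 7.85 pos [ 0.6065 -0.2246  0.0795] yaw 102.4 F [-2.6  0.7  6. ]
[-0.96 -0.81  0.05] 3.4
[ -0.96  -0.81 -13.05] 3.4
```

>>> {"name": "send_rows", "arguments": {"targets": [{"translation": [-0.2, -0.5, 0], "spin": 0, "jaw": 0}, {"translation": [-0.3, -1.0, 0], "spin": 0, "jaw": 0}, {"translation": [-0.3, -1.2, -4], "spin": 4, "jaw": 0}, {"translation": [-0.3, -1.2, -8.5], "spin": 8, "jaw": 0}, {"translation": [-0.3, -1.2, -12.5], "spin": 12, "jaw": 0}]}}

```text
time: 8.35
tool_pos: [0.595, -0.2303, 0.2049]
tool_rot: [-3.141, 0.0, 1.576]
contact_force: [1.0, -0.4, 0.8]
opening: 0.0002
grip_force: 0.0
```

```bash
cat >> h.py <<'E'
def line(s,z,l=0):
    a=np.radians(PSI); return (*(C+s*np.array([np.cos(a),np.sin(a)])+l*np.array([-np.sin(a),np.cos(a)])),z,PSI)
E
python3 - <<'E'
from h import *
balls()
rows([line(-.085,.21),line(-.085,.143)])
E
```

```text
top [615. 120.] 0.1517 52.02
top [431. 180.] 0.1503 52.79
top [391. 363.] 0.1507 52.12
scene [213.  46.] 0.1528 52.64
scene [388.  73.] 0.1517 52.3
scene [ 81. 154.] 0.1511 52.67
scene [120. 304.] 0.1511 52.27
scene [316. 337.] 0.1506 52.4
t 8.45 pos [ 0.5978 -0.2315  0.21  ] yaw 90.4 F [ 0.8 -0.9  0.4]
[ 4.51 -2.92 -0.05] 8.0
[ 4.55 -2.99  6.65] 8.0
```

>>> {"name": "send_rows", "arguments": {"targets": [{"translation": [4.5, -3.0, 0], "spin": 8, "jaw": 0}, {"translation": [4.5, -3.0, 0], "spin": 8, "jaw": 0}, {"translation": [4.5, -3.0, 0], "spin": 8, "jaw": 0}, {"translation": [4.5, -3.0, 3.5], "spin": 8, "jaw": 0}, {"translation": [4.5, -3.0, 5.5], "spin": 8, "jaw": 0}]}}

```text
time: 8.95
tool_pos: [0.5654, -0.1861, 0.1467]
tool_rot: [3.141, 0.0, 1.44]
contact_force: [0.4, -0.1, -0.5]
opening: 0.0007
grip_force: 0.0
```

```bash
python3 - <<'E'
from h import *
balls()
rows([line(-.085,.143),line(-.06,.143),line(-.04,.143)])
E
```

```text
top [615. 120.] 0.1517 52.0
top [431. 180.] 0.1503 52.79
top [391. 363.] 0.1506 52.14
scene [388.  73.] 0.1517 52.29
scene [ 80. 152.] 0.1525 51.97
scene [120. 304.] 0.1511 52.27
scene [358. 326.] 0.1553 4.35
scene [316. 337.] 0.1506 52.43
t 9.05 pos [ 0.5641 -0.1855  0.1451] yaw 82.5 F [-0.7  0.3  0.2]
[-0.07  0.43  0.21] 0.1
[2.43 0.43 0.21] 0.1
[4.43 0.43 0.22] 0.1
```

View pics/last.png

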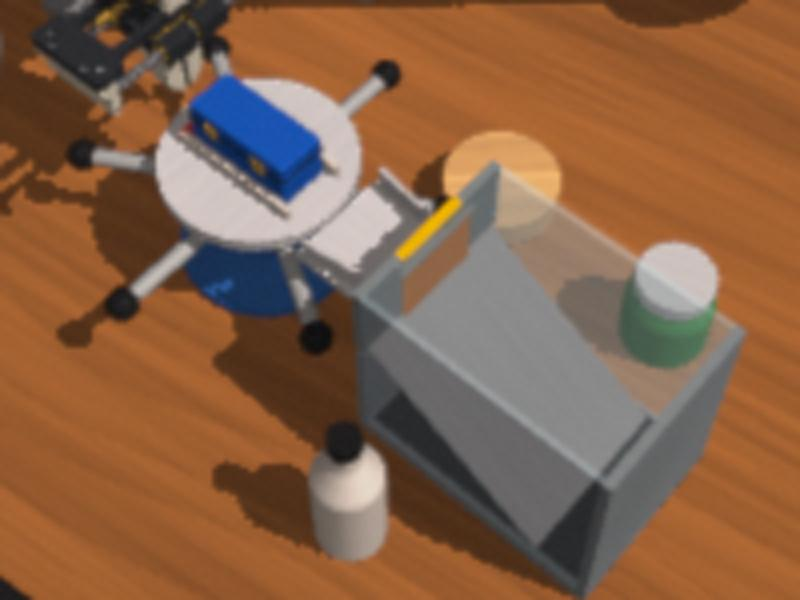

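The channel lines up with the sill and the fingers hang behind the case at (100,90). Now push.

>>> {"name": "send_rows", "arguments": {"targets": [{"translation": [0.0, 0.4, 0.2], "spin": 0, "jaw": 0}, {"translation": [1.2, 0.4, 0.2], "spin": 0, "jaw": 0}, {"translation": [2.2, 0.4, 0.2], "spin": 0, "jaw": 0}, {"translation": [3.0, 0.4, 0.2], "spin": 0, "jaw": 0}, {"translation": [4.0, 0.4, 0.2], "spin": 0, "jaw": 0}]}}

```text
time: 9.55
tool_pos: [0.5748, -0.1453, 0.147]
tool_rot: [3.14, 0.001, 1.44]
contact_force: [-0.3, -1.0, -0.7]
opening: 0.0004
grip_force: 0.5
```

```bash
python3 - <<'E'
from h import *
rows([line(-.04,.143),line(.01,.143)])
E
```

```text
t 9.55 pos [ 0.5748 -0.1453  0.147 ] yaw 82.5 F [-0.3 -1.  -0.7]
[ 0.31 -0.1   0.4 ] 0.1
[ 5.31 -0.09  0.4 ] 0.1
```

>>> {"name": "send_rows", "arguments": {"targets": [{"translation": [1.0, 0, 0.2], "spin": 0, "jaw": 0}, {"translation": [2.0, 0, 0.2], "spin": 0, "jaw": 0}, {"translation": [3.0, 0, 0.2], "spin": 0, "jaw": 0}, {"translation": [4.0, 0, 0.2], "spin": 0, "jaw": 0}, {"translation": [5.0, 0, 0.2], "spin": 0, "jaw": 0}]}}

```text
time: 10.05
tool_pos: [0.581, -0.0955, 0.1442]
tool_rot: [-3.141, 0.0, 1.44]
contact_force: [0.1, -1.2, 0.1]
opening: 0.0005
grip_force: 0.5
```

>>> {"name": "send_rows", "arguments": {"targets": [{"translation": [1.0, 0, 0.1], "spin": 0, "jaw": 0}, {"translation": [2.0, 0, 0.1], "spin": 0, "jaw": 0}, {"translation": [3.0, 0, 0.1], "spin": 0, "jaw": 0}, {"translation": [4.0, 0, 0.1], "spin": 0, "jaw": 0}, {"translation": [5.0, 0, 0.1], "spin": 0, "jaw": 0}]}}

```text
time: 10.55
tool_pos: [0.5876, -0.046, 0.1432]
tool_rot: [-3.141, 0.0, 1.44]
contact_force: [0.0, -0.1, -0.3]
opening: 0.0001
grip_force: 0.4
```

```bash
python3 - <<'E'
from h import *
rows([line(.09,.144),line(.12,.144),line(.16,.144)])
balls()
E
```

```text
t 10.55 pos [ 0.5876 -0.046   0.1432] yaw 82.5 F [ 0.  -0.1 -0.3]
[ 3.3  -0.05 -0.08] 0.1
[ 6.3  -0.04 -0.08] 0.1
[10.3  -0.04 -0.08] 0.1
top [762. 245.] 0.1506 52.18
top [730. 432.] 0.1514 52.73
top [542. 493.] 0.1501 52.64
scene [214.  44.] 0.1548 52.2
scene [ 80. 155.] 0.1514 53.1
scene [120. 303.] 0.151 51.94
scene [358. 325.] 0.1547 4.41
scene [316. 337.] 0.1506 52.4
```

View pics/last.png

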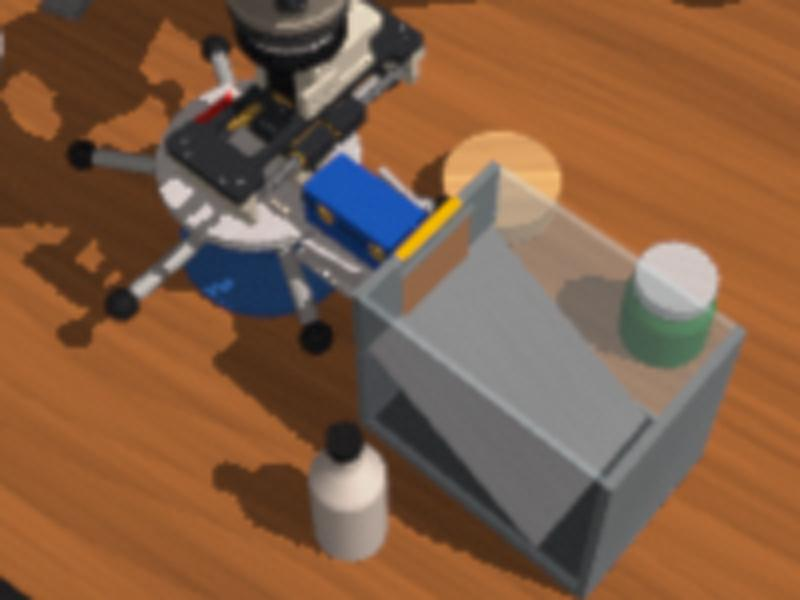

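The case has crossed the sill straight and its front is at the opening, at about (410,235). Keep pushing.

>>> {"name": "send_rows", "arguments": {"targets": [{"translation": [1.0, 0, 0], "spin": 0, "jaw": 0}, {"translation": [2.0, 0, 0], "spin": 0, "jaw": 0}, {"translation": [3.0, 0, 0], "spin": 0, "jaw": 0}, {"translation": [4.0, 0, 0], "spin": 0, "jaw": 0}, {"translation": [5.0, 0, 0], "spin": 0, "jaw": 0}]}}

```text
time: 11.15
tool_pos: [0.5942, 0.0036, 0.1433]
tool_rot: [3.141, 0.0, 1.44]
contact_force: [-0.6, -1.6, 0.6]
opening: 0.0005
grip_force: 0.8
```

```bash
python3 - <<'E'
from h import *
rows([line(.11,.144),line(.159,.144)])
E
```

```text
t 11.15 pos [0.5942 0.0036 0.1433] yaw 82.5 F [-0.6 -1.6  0.6]
[ 0.3  -0.05 -0.07] 0.1
[ 5.2  -0.04 -0.07] 0.1
```

>>> {"name": "send_rows", "arguments": {"targets": [{"translation": [1.0, 0, 0], "spin": 0, "jaw": 0}, {"translation": [2.0, 0, 0], "spin": 0, "jaw": 0}, {"translation": [3.0, 0, 0], "spin": 0, "jaw": 0}, {"translation": [3.8, 0, 0], "spin": 0, "jaw": 0}, {"translation": [4.5, 0, 0], "spin": 0, "jaw": 0}]}}

```text
time: 11.65
tool_pos: [0.5999, 0.0483, 0.1431]
tool_rot: [-3.141, -0.0, 1.44]
contact_force: [0.2, -0.4, 0.4]
opening: 0.0004
grip_force: 0.0
```

```bash
python3 - <<'E'
from h import *
rows([line(.157,.144),line(.159,.144)])
balls()
E
```

```text
t 11.65 pos [0.5999 0.0483 0.1431] yaw 82.5 F [ 0.2 -0.4  0.4]
[ 0.49 -0.03 -0.09] 0.1
[ 0.69 -0.03 -0.09] 0.1
top [615. 120.] 0.1517 52.02
top [399. 216.] 0.1542 7.19
top [762. 244.] 0.1514 52.43
top [730. 430.] 0.1508 53.14
top [542. 493.] 0.1501 52.73
scene [346.  49.] 0.1547 8.93
scene [212.  47.] 0.1523 53.14
scene [ 82. 154.] 0.1505 52.66
scene [122. 306.] 0.1518 53.01
scene [358. 328.] 0.1565 4.18
scene [316. 337.] 0.1506 52.4
```

View pics/last.png

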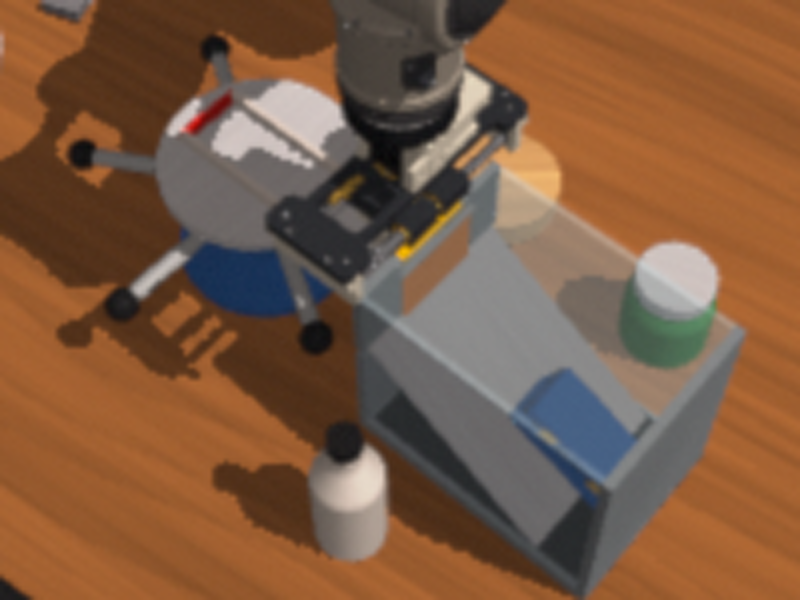

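The case lies at the bottom of the ramp at (585,430) and the flap at (435,265) hangs closed. Back off and lift clear.

>>> {"name": "send_rows", "arguments": {"targets": [{"translation": [-2.0, 0, -1], "spin": 0, "jaw": 0}, {"translation": [-4.0, 0, -4], "spin": 0, "jaw": 0}, {"translation": [-4.0, 0, -8], "spin": 0, "jaw": 0}, {"translation": [-4.0, 0, -11], "spin": 0, "jaw": 0}, {"translation": [-4.0, 0, -12], "spin": 0, "jaw": 0}]}}

```text
time: 12.25
tool_pos: [0.5959, 0.007, 0.267]
tool_rot: [3.135, 0.0, 1.439]
contact_force: [0.5, -0.0, 0.4]
opening: 0.0003
grip_force: 0.0
```

>>> {"name": "send_rows", "arguments": {"targets": [{"translation": [0, 0, 0], "spin": 0, "jaw": 0}, {"translation": [0, 0, 0], "spin": 0, "jaw": 0}, {"translation": [0, 0, 0], "spin": 0, "jaw": 0}, {"translation": [0, 0, 0], "spin": 0, "jaw": 0}, {"translation": [0, 0, 0], "spin": 0, "jaw": 0}]}}

```text
time: 12.75
tool_pos: [0.5944, 0.0078, 0.2623]
tool_rot: [-3.14, 0.0, 1.44]
contact_force: [-0.1, -0.5, 0.8]
opening: 0.0003
grip_force: 0.0
```

```bash
python3 -c "
from cell import job
print(job.hand_in())"
```

```text
the job is handed in; nothing more can be done
None
```

The turntable was turned to face the drop box, the case went in through the flap and slid down into the box, the flap closed behind it, and the job was handed in at about 12.8 s with the arm clear of everything.

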